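# Re-index the swing arm of an angle trimmer by its pull ring

## Robot

A 7-joint arm with a two-finger parallel gripper is mounted at the origin on the work surface. World frame = base frame: x ahead of the robot, y to its left, z up, the work surface at z = 0. Lengths are in m, angles in rad, forces in N, time in s.
With the tool pointing down it reaches from about 0.4 to 0.85 m from the base axis. Payload 10.4 kg.
Tool frame: the origin (TCP) lies at the very end of the fingers, on their centre line; the grasp point (between the pads) lies r.hold_point_z behind it (r.hold_point_z is the distance from the TCP to the grasp point, in m); z points along the fingers, y is the direction in which the jaws open and shut (so a half turn about z gives the same grasp; the last joint's range is limited). The gripper opens to 87 mm and grips with 3 to 60 N. Pads are 19 mm wide; open, the fingers measure 117 mm over their backs; the gripper's body (75 mm by 190 mm) begins 51 mm behind the grasp point.
Start: joints at [-0.023, 0.332, -0.065, 1.46, 0.022, 1.35, -0.088], TCP at [0.625, 0, 0.223] pointing down, gripper open.
Joint ranges: [-2.6, 2.6], [-0.5, 2.12], [-1.47, 1.34], [0.16, 2.42], [-1.27, 4.41], [0.06, 2.06], [-2.6, 2.6]. Speed limits (rad/s): [2.22, 2.22, 2.79, 2.79, 3.14, 3.14, 3.14].

## Interface

Orientations are given as a unit quaternion [x, y, z, w].
In Python, from bench import r gives the robot as it stands.
- The arm moves only by the tool send_rows, never from a script. Its argument "commands" is a list of rows, each a list of 7 numbers: the shift along the world's x, y, z normalised to -1 to 1, where 1 is 0.03 m, then the turn, a rotation vector about the world's x, y, z normalised to -1 to 1, where 1 is 5 degrees, then the gripper command: -1 is fully open, 1 is shut, values between are in proportion. In form: [[tx, ty, tz, ax, ay, az, jaw], ...]. A call has 1 to 10 rows; each row shifts and turns the pose as measured when the row begins; what a row does not reach is not made up. A row lasts 1/12 s, in which the tool goes at most 41.7 mm and 7.16 degrees, less where a joint would pass 70% of its speed; a pose out of reach is approached as far as the arm can. A call with a number of a shift or a turn outside -1 to 1 is refused whole. A call with a gripper value outside its range is refused whole. The fingers move at their own pace and stop on an object; "grip_force" is the grip in N (left out, the last holds). Time passes only in rows, so rows that do not move let the fingers close. It gives the time, the measured TCP pose, the force and the opening at its end, in the units of the state.
- r.read_state(): the state, without advancing time (a new reading comes with each control period).
- r.camera(name): name is "scene" or "side" or "wrist"; returns the picture (480x640x3 uint8, blue, green, red); there is no depth.
- r.calibration(name): a dict with "K" (3x3 intrinsics, pixels), "dist" ([k1, k2, p1, p2, k3] as OpenCV has them; the pictures are not rectified), "R" (3x3) and "t" (3): a world point X has camera coordinates R X + t; the wrist camera has in their place "mount" (4x4, takes a point from camera to tool coordinates, whose origin is the TCP and whose axes are the flange's). Camera axes: x right, y down, z forward; pixel columns grow to the right and rows downward; lengths in m; the calibration is good to about 2 mm. A picture is of the moment at which its call begins: read the wrist's pose just before it. calibration takes no time and is no camera call.
- r.close_job(): hands the job in, once; it reports no verdict.
The state is a dict: "time": time; "joint_positions": joint angles; "joint_vel": joint speeds; "joint_torque": joint torques, N m; "ee_pos": TCP position; "eef_rot": TCP orientation; "ft_force": force on the tool from outside, world axes, zero at the start; "torque": the same for the moment, N m; "width": finger opening in m.
Only numpy, scipy, OpenCV 4.12 (cv2) and the standard library are available. Lean on these libraries where they do the work, as an engineer would, in place of code of your own. Each camera call takes 0.05 s, during which the arm holds its last target.

## Task

On the angle trimmer, hook a fingertip under the pull ring and lift the spring index pin out of its hole, swing the arm over by one hole towards the side of the board where the stack of card blanks lies, and let go so that the pin drops fully home in that next hole. Hook the ring from below rather than pinching it, and do not pick up or shift any of the other things on the table.

Things in the scene. Friction and masses are not known exactly. Their poses are not given: they have to be found in the camera images.
- board: The angle trimmer's flat grey board, 300 x 360 x 18 mm, fixed. Origin: centre of its underside, on the table. x points away from the robot's side to the far side, y to the left as seen from the robot, z up. On it lies an aluminium quadrant, 12 mm thick, with five holes 15 degrees (0.2618 rad, 55 mm) apart on a circle of radius 210 mm about the pivot.
- pivot (a point): Vertical axis of the swing arm, at the near side of the board: 110 mm in -x of the board's origin, 18 mm above the table. Axes as the board's.
- hole_mid (a point): Mouth of the middle hole (arm angle 0), 30 mm above the table, where the pin sits at the start. Holes are 12 mm wide for a 9 mm pin.
- hole_left (a point): Mouth of the next hole to the left, towards the board's +y (arm angle +0.2618).
- hole_right (a point): Mouth of the next hole to the right, towards the board's -y (arm angle -0.2618).
- fence_arm (a joint): Angle of the swing arm, a steel bar 36 mm wide, top 42 mm above the table (a thin rib to 52 mm), pointing from the pivot away from the robot. 0: along the board's +x; positive: its far end swung towards the board's +y (counterclockwise from above). Starts at 0, with 0.008 rad of play while the pin is in a hole; range -0.62 to 0.62. Stays where it is left; swings with 1 to 3 N at the pin.
- index_pin (a joint): Height of the spring index pin above fully home, 0 to 0.020 m. It stands upright in the arm, 210 mm from the pivot, in a sleeve 22 mm across that ends 66 mm above the table. It reaches 9 mm into the hole: above 0.009 it is clear and the arm can swing; on the quadrant between holes it reads about 0.009. The spring pulls it down with 4 to 8 N; released over a hole it drops in by itself.
- pull_ring: Steel ring fixed on top of the pin, 67 mm outside, 7 mm bar, clear opening 49 mm. Origin: its centre, about 103 mm above the table with the pin home; rises with the pin, turns with the arm. It faces the pivot and the robot, its top leaning 35 degrees away: x is the ring's normal, pointing away from the pivot and 35 degrees down; y across the ring to the left; z up in its plane. Free space beyond it, down to the board.
- ring_arch (a point): Centre of the thin bead along the underside of the ring's top arch, 24.5 mm from the ring's centre: a fingertip bears here, from below. Axes as the ring's. A finger tilted 30 to 45 degrees from vertical, pointing away from the robot and down, enters the ring from the robot's side.
- card_stack: Stack of paper card blanks, 148 x 105 x 22 mm, flat on the table beside the board, about 265 mm to the left or to the right of the board's centre: the side on which it lies is the side to swing to. Origin: centre of its underside; x along its length.
- ink_tin: Round aluminium tin, 92 mm across, 28 mm high, beside the board on the side opposite to the card stack. Origin: centre of its underside. Bystander.
- glue_bottle: Small glue bottle, 36 mm across, 110 mm high, standing on the table left of the board's near corner. Origin: centre of its underside. Bystander.
- tape_roll: Roll of tape lying flat on the board's near left corner, 68 mm across, 18 mm high. Origin: centre of its underside. Bystander.
- bead_jar: Small clear jar, 40 mm across, 50 mm high, standing on the board's near right corner. Origin: centre of its underside. Bystander.
- hole_punch: Hand hole punch lying on the table, 120 x 28 x 38 mm, to the right of the board's near corner. Origin: centre of its underside. Bystander.
- bone_folder: Flat bone folder, 150 x 22 x 5 mm, lying on the table along the board's far edge. Origin: centre of its underside. Bystander.
There are look-alikes about, which are no part of the job. There is more than one size of the card_stack; the one meant has the size given above.

How it is judged:
On the way:
1. the pin is lifted clear of the middle hole by a finger that bears on the ring's underside (value of joint index_pin above 0.009 m and contact force between the fingers and pull_ring above 0.5 N and value of joint fence_arm between -0.1 and 0.1 rad), for 0.1 s.
At the end, for the whole second after the job is handed in: The arm stands at the hole next to the middle one on the card stack's side (+0.2618 rad if the stack lies on the board's +y side, -0.2618 rad if on its -y side, within 0.02 rad), at rest, with the pin home in that hole (within 1.5 mm of fully down) (((y of card_stack in the frame of board above 0 m and value of joint fence_arm between 0.2418 and 0.2818 rad) or (y of card_stack in the frame of board below 0 m and value of joint fence_arm between -0.2818 and -0.2418 rad)) and value of joint index_pin below 0.0015 m and velocity of joint fence_arm between -0.02 and 0.02 rad/s); the robot touches nothing.
It fails at once if one of the other things on the table is picked up or shifted by more than 15 mm (distance of any of card_stack, ink_tin, glue_bottle, tape_roll, bead_jar, hole_punch, bone_folder from where it was at the start of the episode above 0.015 m).
It fails at once if the glue bottle or the jar is tipped (angle between any of glue_bottle, bead_jar's own z axis and vertical above 0.4 rad).
It also fails if it takes over 45 s, if anything falls off the work surface, if the arm or the gripper's body presses on something with over 40 N, if the wrist force passes 120 N, or if a joint passes its speed limit or range.

## Working session

There is one attempt and no reset: what is moved stays moved. The work goes in short steps, Python scripts to look and compute and a tool call to move; the robot and the scene stay as the last step left them, time stands still between calls to the robot, and variables do not carry over. Pictures are saved under pics/ and viewed, and the job is handed in when it is done.

Besides the shell and the picture viewer there is one more tool, called after "Call:" in YAML: its name, and indented under it one key for each argument. send_rows: Moves the arm, as the interface text tells. Scaled input: -1 to 1 covers 0.03 m each way for a shift and 5 degrees each way for a turn. Its arguments: {"type":"object","properties":{"commands":{"type":"array"},"grip_force":{"type":"number"}},"required":["commands"]}

```bash
mkdir -p pics; ls
python3 - <<'E'
from bench import r
import cv2,numpy as np
s=r.read_state();print({k:np.round(v,4) for k,v in s.items()}, r.hold_point_z)
for n in ("scene","side","wrist"):
    cv2.imwrite(f"pics/{n}0.png",r.camera(n)); c=r.calibration(n); print(n,{k:np.round(v,4).tolist() for k,v in c.items()})
E
```

```text
pics
{'time': np.float64(0.0), 'joint_positions': array([-0.0226,  0.3329, -0.0647,  1.461 ,  0.0216,  1.3499, -0.0885]), 'joint_vel': array([-0.0008,  0.0006, -0.0001,  0.0009,  0.0009,  0.0015,  0.0007]), 'joint_torque': array([-1.00000e-04, -6.23246e+01,  2.44000e-02, -3.89891e+01,
       -6.14000e-02,  3.98000e-02,  2.00000e-04]), 'ee_pos': array([0.6246, 0.    , 0.2218]), 'eef_rot': array([ 7.071e-01,  7.071e-01, -5.000e-04, -5.000e-04]), 'ft_force': array([-0.2927,  1.0713,  0.4947]), 'torque': array([ 0.0187, -0.0293, -0.0324]), 'width': np.float64(0.0868)} 0.0187
scene {'K': [[558.3228, 0.0, 319.7967], [0.0, 558.3228, 243.5278], [0.0, 0.0, 1.0]], 'dist': [-0.1557, 0.0, 0.0, 0.0, 0.0], 'R': [[-0.8832, 0.4689, -0.0093], [0.2862, 0.5232, -0.8027], [-0.3715, -0.7116, -0.5963]], 't': [0.508, -0.083, 1.512]}
side {'K': [[494.2656, 0.0, 318.7614], [0.0, 494.2656, 241.81], [0.0, 0.0, 1.0]], 'dist': [-0.1287, 0.0, 0.0, 0.0, 0.0], 'R': [[0.8626, -0.5058, 0.014], [-0.3625, -0.637, -0.6803], [0.353, 0.5818, -0.7328]], 't': [-0.505, 0.2538, 0.8483]}
wrist {'K': [[349.6471, 0.0, 320.8795], [0.0, 349.6471, 239.2159], [0.0, 0.0, 1.0]], 'dist': [0.0167, 0.0, 0.0, 0.0, 0.0], 'mount': [[0.0004, -0.9618, -0.2738, 0.0763], [1.0, 0.0003, 0.0005, 0.0008], [-0.0004, -0.2738, 0.9618, -0.1612], [0.0, 0.0, 0.0, 1.0]]}
```

View pics/scene0.png

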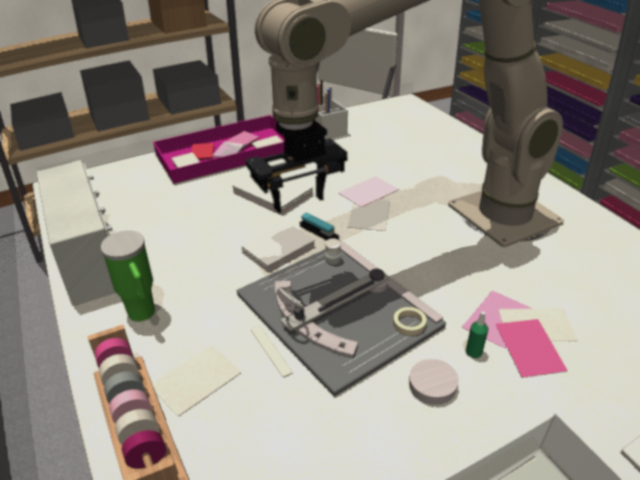

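View pics/side0.png

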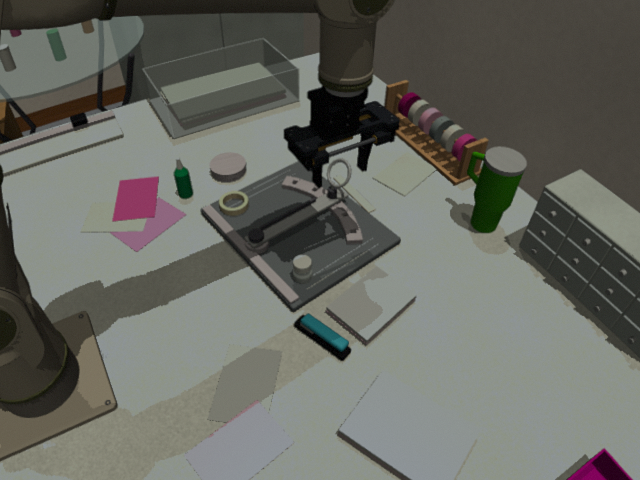

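View pics/wrist0.png

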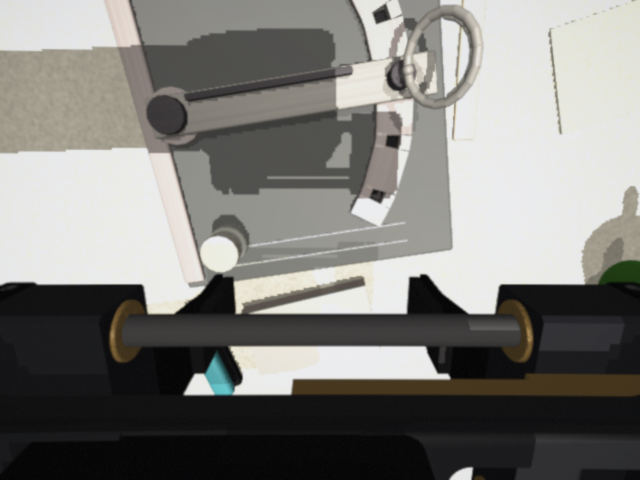

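The wrist picture shows the arm (knob at 167,115; ring ellipse about 441,57). In the side picture the stack beside the board is at (370,305), with a larger look-alike at (410,430). The tin is at (228,166), on the opposite side. Next I'll look closer and measure.

Run:
```python
import cv2,numpy as np
w=cv2.imread('pics/wrist0.png');s=cv2.imread('pics/side0.png')
a=cv2.resize(w[0:120,380:500],(500,500),interpolation=cv2.INTER_CUBIC)
b=cv2.resize(s[140:220,290:370],(500,500),interpolation=cv2.INTER_CUBIC)
cv2.imwrite('pics/c1.png',cv2.resize(np.hstack([a,b]),(800,400)))
cv2.imwrite('pics/c2.png',cv2.resize(s[140:480,190:490],None,fx=1.7,fy=1.7,interpolation=cv2.INTER_CUBIC))
```

```text
(no output)
```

View pics/c1.png

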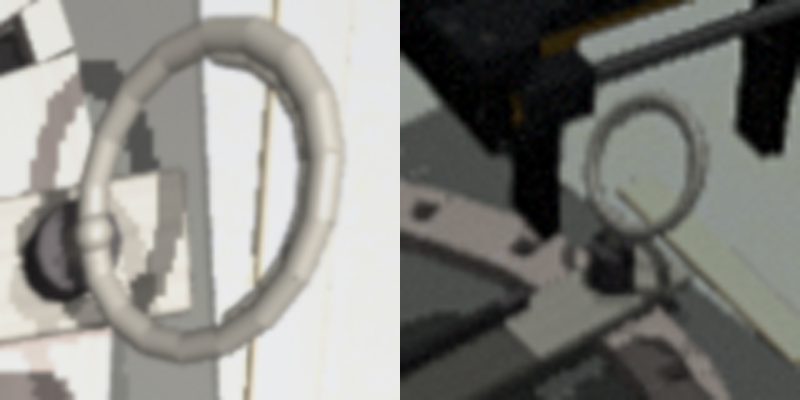

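View pics/c2.png

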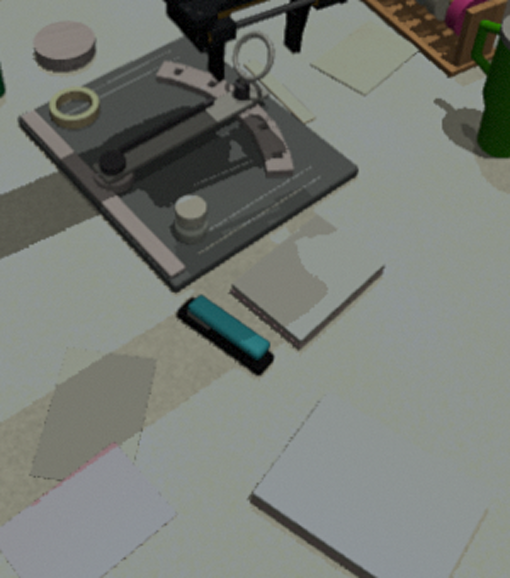

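```bash
cat > h.py <<'E'
import numpy as np,cv2
from bench import r
from scipy.spatial.transform import Rotation as Ro
def cam(n,pos=None,q=None):
    c=r.calibration(n);K=np.array(c['K']);d=np.array(c['dist'],float)
    if n=='wrist':
        T=np.eye(4);T[:3,:3]=Ro.from_quat(q).as_matrix();T[:3,3]=pos
        M=T@np.array(c['mount']);return K,d,M[:3,:3],M[:3,3]
    R=np.array(c['R']);t=np.array(c['t']);return K,d,R.T,-R.T@t
def ray(C,p):
    K,d,A,o=C;u=cv2.undistortPoints(np.array([[p]],float),K,d)[0,0]
    v=A@np.array([u[0],u[1],1]);return o,v/np.linalg.norm(v)
def plane(C,p,z):
    o,v=ray(C,p);return o+v*(z-o[2])/v[2]
def tri(L):
    A=np.zeros((3,3));b=np.zeros(3)
    for o,v in L:
        P=np.eye(3)-np.outer(v,v);A+=P;b+=P@o
    X=np.linalg.solve(A,b);return X,[np.linalg.norm((np.eye(3)-np.outer(v,v))@(X-o)) for o,v in L]
def proj(C,X):
    K,d,A,o=C;p=cv2.projectPoints(np.array([X],float).reshape(-1,3),cv2.Rodrigues(A.T)[0],-A.T@o,K,d)[0];return p.reshape(-1,2)
E
python3 - <<'E'
from h import *
np.set_printoptions(precision=4,suppress=True)
s=r.read_state();W=cam('wrist',s['ee_pos'],s['eef_rot']);S=cam('side');Sc=cam('scene')
print('ring',tri([ray(W,(443.2,56.6)),ray(S,(339.2,173.2))]))
print('board side NL,NR,FR',[plane(S,p,.018) for p in((203,210.6),(294.7,303),(400,238.8))])
print('board wrist FR,NR',[plane(W,p,.018) for p in((452,248),(190,285))])
# scene: corners FR(238,293) FL (334,386) NL(443,322)
print('board scene FR FL NL',[plane(Sc,p,.018) for p in((238,292),(334,381),(443,321))])
print('knob wrist z.06',plane(W,(167,115),.06), plane(S,(255.5,235),.06))
c=[(190+x/1.7,140+y/1.7) for x,y in((232,287),(300,343),(383,265))]
P=[plane(S,p,.022) for p in c];print('stack',P,np.linalg.norm(P[0]-P[1]),np.linalg.norm(P[2]-P[1]))
E
```

```text
ring (array([0.7172, 0.1358, 0.0916]), [np.float64(7.344898708339018e-05), np.float64(7.34489870833396e-05)])
board side NL,NR,FR [array([0.4231, 0.2514, 0.018 ]), array([ 0.4828, -0.0821,  0.018 ]), array([ 0.7647, -0.0455,  0.018 ])]
board wrist FR,NR [array([ 0.7685, -0.0375,  0.018 ]), array([ 0.4783, -0.0813,  0.018 ])]
board scene FR FL NL [array([ 0.7665, -0.027 ,  0.018 ]), array([0.7007, 0.2934, 0.018 ]), array([0.4234, 0.2645, 0.018 ])]
knob wrist z.06 [0.4918 0.0964 0.06  ] [0.481  0.0828 0.06  ]
stack [array([ 0.5278, -0.1269,  0.022 ]), array([ 0.5533, -0.2262,  0.022 ]), array([ 0.6954, -0.1881,  0.022 ])] 0.10254005272150887 0.14709061587139444
```

Run:
```python
from h import *
np.set_printoptions(precision=4,suppress=True)
s=r.read_state();W=cam('wrist',s['ee_pos'],s['eef_rot']);S=cam('side');Sc=cam('scene')
for z in (.092,.103): print(plane(W,(443.2,56.6),z),plane(S,(339.2,173.2),z))
im=cv2.imread('pics/scene0.png');cv2.imwrite('pics/c3.png',cv2.resize(im[260:370,230:360],None,fx=6,fy=5.4,interpolation=cv2.INTER_CUBIC))
for X in [(.7172,.1358,.0916),(.712,.130,.103)]: print(proj(W,X),proj(S,X),proj(Sc,X))
```

```text
[0.7171 0.1357 0.092 ] [0.7168 0.1354 0.092 ]
[0.7137 0.1335 0.103 ] [0.7093 0.1242 0.103 ]
[[443.1246  56.6128]] [[339.245  173.1968]] [[287.905  304.5013]]
[[440.3838  61.9701]] [[338.8709 171.3842]] [[288.7704 297.6009]]
```

View pics/c3.png

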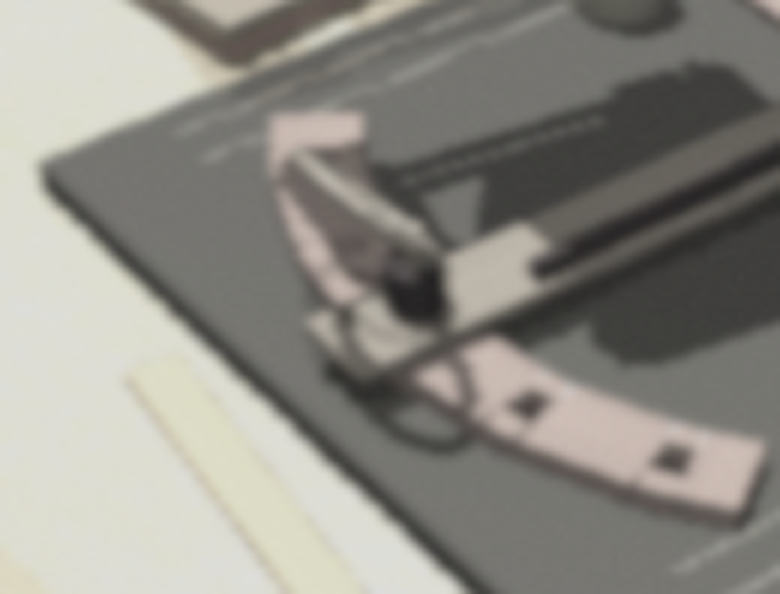

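Call:
send_rows:
  commands:
    - [0, 0.4, 0.15, 0, 0, -1, 1]
    - [0, 0.4, 0.15, 0, 0, -1, 1]
    - [0, 0.4, 0.15, 0, 0, -1, 1]
    - [0, 0.4, 0.15, 0, 0, -1, 1]
    - [0, 0.4, 0.15, 0, 0, -1, 1]
    - [0, 0.4, 0.1, 0, 0, -1, 1]
    - [0, 0.4, 0, 0, 0, -1, 1]
    - [0, 0.4, 0, 0, 0, -1, 1]
  grip_force: 15

```text
time: 0.82
ee_pos: [0.6231, 0.0951, 0.2454]
eef_rot: [0.914, 0.406, -0.003, -0.002]
ft_force: [-0.5, -0.3, -0.0]
width: 0.0416
```

Call:
send_rows:
  commands:
    - [0, 0.1, 0, 0, 0, -1, 1]
    - [0, 0.1, 0, 0, 0, -1, 1]
    - [0, 0.1, 0, 0, 0, -1, 1]
    - [0, 0.1, 0, 0, 0, -1, 1]
    - [0, 0, 0, 0, 0, -1, 1]
    - [0, 0, 0, 0, 0, -1, 1]
    - [0, 0, 0, 0, 0, -1, 1]
    - [0, 0, 0, 0, 0, -1, 1]

```text
time: 1.48
ee_pos: [0.6211, 0.113, 0.2424]
eef_rot: [0.998, 0.055, -0.004, -0.004]
ft_force: [0.8, 1.3, -0.8]
width: 0.0006
```

Call:
send_rows:
  commands:
    - [0, 0, 0, 0.16, -0.98, 0.1, 1]
    - [0, 0, 0, 0.16, -0.98, 0.1, 1]
    - [0, 0, 0, 0.16, -0.98, 0.1, 1]
    - [0, 0, 0, 0.16, -0.98, 0.1, 1]
    - [0, 0, 0, 0.16, -0.98, 0, 1]
    - [0, 0, 0, 0.16, -0.98, 0, 1]

```text
time: 1.98
ee_pos: [0.6226, 0.114, 0.2395]
eef_rot: [0.963, 0.069, 0.259, -0.031]
ft_force: [0.2, -1.3, -0.1]
width: 0.0005
```

Run:
```python
from h import *
np.set_printoptions(precision=4,suppress=True)
s=r.read_state();print(s['joint_positions'],s['ee_pos'],s['eef_rot'],Ro.from_quat(s['eef_rot']).as_matrix())
im=r.camera('wrist');cv2.imwrite('pics/wrist1.png',im);np.save('w1.npy',np.r_[s['ee_pos'],s['eef_rot']])
cv2.imwrite('pics/side1.png',r.camera('side'))
```

```text
[-0.3223 -0.021   0.0449  1.9311  0.0669  0.7072 -1.744 ] [0.6226 0.114  0.2395] [ 0.963   0.0691  0.2586 -0.0314] [[ 0.8567  0.1493  0.4937]
 [ 0.1168 -0.9885  0.0963]
 [ 0.5024 -0.0248 -0.8643]]
```

View pics/wrist1.png

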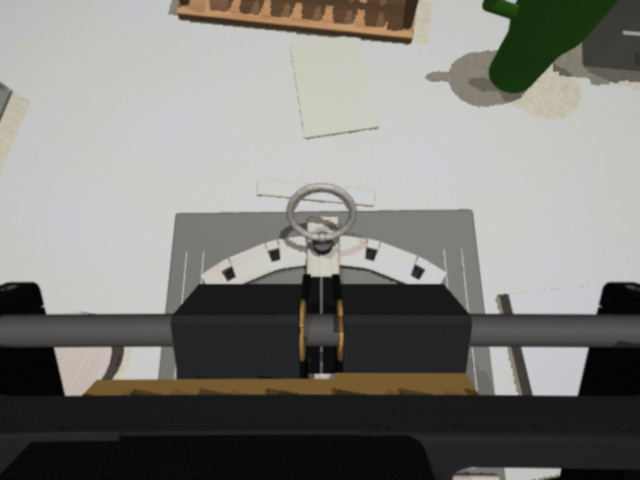

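View pics/side1.png

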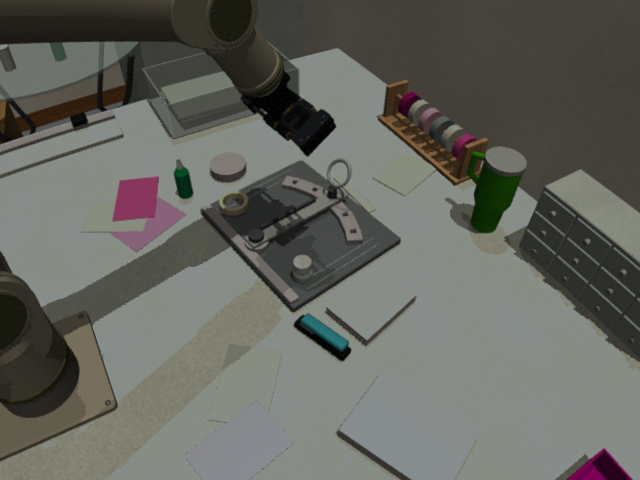

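Run:
```python
import cv2,numpy as np
w=cv2.imread('pics/wrist1.png');s=cv2.imread('pics/side1.png')
a=cv2.resize(w[170:270,270:370],(400,400),interpolation=cv2.INTER_CUBIC)
b=cv2.resize(s[140:220,300:380],(400,400),interpolation=cv2.INTER_CUBIC)
cv2.imwrite('pics/c4.png',np.hstack([a,b]))
```

```text
(no output)
```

View pics/c4.png

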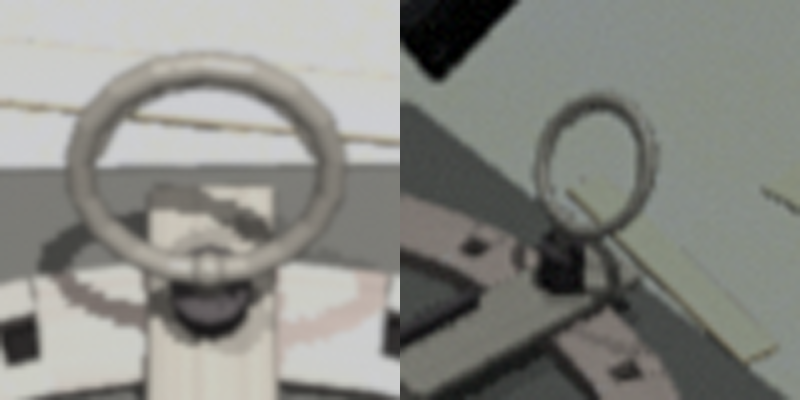

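Run:
```python
from h import *
np.set_printoptions(precision=4,suppress=True)
d=np.load('w1.npy');W=cam('wrist',d[:3],d[3:]);S=cam('side');Sc=cam('scene')
W0=cam('wrist',[.6246,0,.2218],[.7071,.7071,-.0005,-.0005])
a,b,c=ray(W,(321.3,211.8)),ray(S,(339.2,173.2)),ray(W0,(443.2,56.6))
e=ray(Sc,(290,297))
for L in ([a,b],[a,c],[a,e],[a,b,c,e]): X,er=tri(L);print(X,np.array(er))
print('z.103',plane(W,(321.3,211.8),.103))
hr,hl=plane(W,(371,254),.03),plane(W,(275,254),.03);print('holes',hr,hl,np.linalg.norm(hr-hl))
y=np.arctan2(-(hl-hr)[0],(hl-hr)[1]);print('yaw',np.degrees(y))
m=(hl+hr)/2; piv=m-.210*np.cos(np.radians(15))*np.array([np.cos(y),np.sin(y),0]);print('piv',piv,'ring pred',piv+.229*np.array([np.cos(y),np.sin(y),0]))
print('FR,FL',plane(W,(472,210),.018),plane(W,(177,214),.018))
```

```text
[0.7146 0.1322 0.0952] [0.0001 0.0001]
[0.7091 0.1311 0.1106] [0.0002 0.0002]
[0.7106 0.1317 0.1055] [0.0005 0.0005]
[0.7111 0.1305 0.1019] [0.0016 0.0037 0.0022 0.0024]
z.103 [0.7119 0.1316 0.103 ]
holes [0.6947 0.0743 0.03  ] [0.6791 0.1814 0.03  ] 0.10828672828394097
yaw 8.31912894195939
piv [0.4862 0.0985 0.03  ] ring pred [0.7128 0.1316 0.03  ]
FR,FL [ 0.7676 -0.0385  0.018 ] [0.7127 0.31   0.018 ]
```

Call:
send_rows:
  commands:
    - [0.43, 0.1, -0.7, 0, -0.99, 0, 1]
    - [0.43, 0.1, -0.7, 0, -0.99, 0, 1]
    - [0.43, 0.1, -0.7, 0, 0, 0, 1]
    - [0.43, 0.1, -0.7, 0, 0, 0, 1]
    - [0, 0, 0, 0, 0, 0, 1]

```text
time: 2.5
ee_pos: [0.6744, 0.1249, 0.1528]
eef_rot: [0.939, 0.071, 0.337, -0.023]
ft_force: [-0.9, 0.2, -1.9]
width: 0.0006
```

```bash
cat > st.py <<'E'
from h import *
np.set_printoptions(precision=4,suppress=True)
def st(tag,names=('wrist','side')):
    s=r.read_state();print(s['time'],s['joint_positions'],s['ee_pos'],'f',s['ft_force'],'\n',Ro.from_quat(s['eef_rot']).as_matrix())
    np.save(f'{tag}.npy',np.r_[s['ee_pos'],s['eef_rot']])
    L=[]
    for n in names:
        im=r.camera(n);cv2.imwrite(f'pics/{n}_{tag}.png',im)
        if n=='side': im=im[90:330,180:500]
        if n=='scene': im=im[180:360,180:420]
        L.append(cv2.resize(im,(480,360),interpolation=cv2.INTER_CUBIC))
    cv2.imwrite(f'pics/v_{tag}.png',cv2.resize(np.hstack(L),(800,300)) if len(L)>1 else L[0])
E
python3 -c "
from st import *
st('p2')"
```

```text
2.5 [-0.3357  0.1266  0.0371  2.0499  0.3264  0.2974 -2.0003] [0.6744 0.1249 0.1528] f [-0.9349  0.1794 -1.8796] 
 [[ 0.7631  0.1487  0.629 ]
 [ 0.1171 -0.9889  0.0917]
 [ 0.6356  0.0037 -0.772 ]]
```

View pics/v_p2.png

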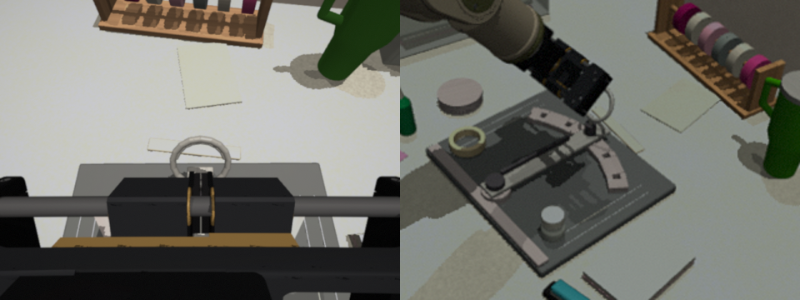

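Call:
send_rows:
  commands:
    - [0.1, 0.04, 0.03, -0.1, 0.75, 0, 1]
    - [0.1, 0.03, 0, -0.1, 0.75, 0, 1]
    - [0, 0, 0, 0, 0, 0, 1]
    - [0.17, 0.02, -0.28, 0, 0, 0, 1]
    - [0.17, 0.02, -0.28, 0, 0, 0, 1]
    - [0.17, 0.02, -0.28, 0, 0, 0, 1]
    - [0, 0, 0, 0, 0, 0, 1]

```text
time: 3.18
ee_pos: [0.6997, 0.1292, 0.1396]
eef_rot: [0.958, 0.071, 0.278, -0.021]
ft_force: [0.0, -0.4, 0.1]
width: 0.0005
```

```bash
python3 -c "
from st import *
st('p3')"
```

```text
3.1833 [-0.2769  0.2353 -0.005   1.889   0.1601  0.4614 -1.8269] [0.6997 0.1292 0.1396] f [ 0.0493 -0.3915  0.0628] 
 [[ 0.8354  0.1483  0.5292]
 [ 0.1247 -0.9889  0.0803]
 [ 0.5353 -0.0011 -0.8447]]
```

View pics/v_p3.png

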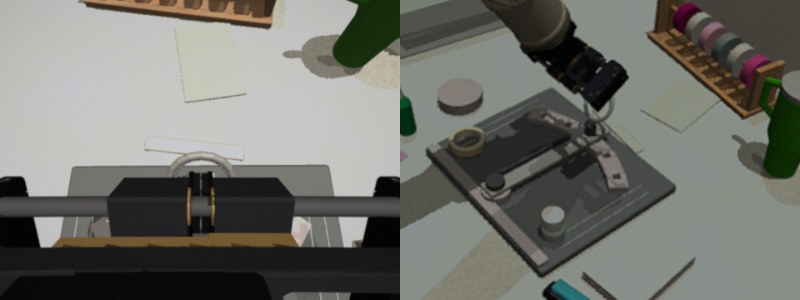

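Call:
send_rows:
  commands:
    - [-0.34, -0.03, 0, 0, 0, 0, 1]
    - [0, 0, 0, 0, 0, 0, 1]
    - [0.13, 0.02, -0.21, 0, 0, 0, 1]
    - [0.13, 0.02, -0.21, 0, 0, 0, 1]
    - [0.13, 0.02, -0.21, 0, 0, 0, 1]
    - [0, 0, 0, 0, 0, 0, 1]

```text
time: 3.78
ee_pos: [0.7019, 0.1306, 0.1204]
eef_rot: [0.957, 0.072, 0.279, -0.021]
ft_force: [-0.2, 0.0, -0.2]
width: 0.0001
```

```bash
python3 -c "
from st import *
st('p4',('wrist','side'))"
```

```text
3.7833 [-0.2832  0.2638  0.0005  1.9005  0.1731  0.4201 -1.8422] [0.7019 0.1306 0.1204] f [-0.216   0.0483 -0.2164] 
 [[ 0.8344  0.1491  0.5307]
 [ 0.1253 -0.9888  0.0809]
 [ 0.5368 -0.001  -0.8437]]
```

View pics/v_p4.png

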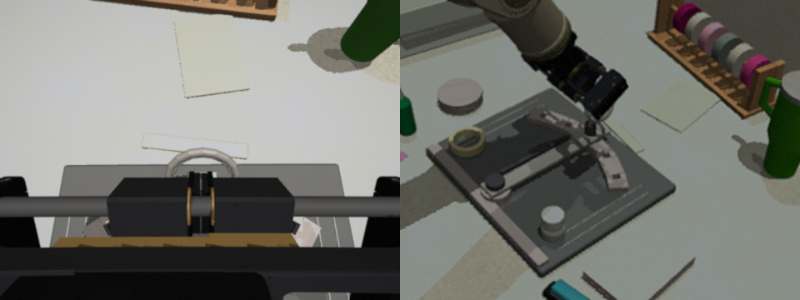

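Call:
send_rows:
  commands:
    - [0.14, 0.02, -0.23, 0, 0, 0, 1]
    - [0.14, 0.02, -0.23, 0, 0, 0, 1]
    - [0.14, 0.02, -0.23, 0, 0, 0, 1]
    - [0, 0, 0, 0, 0, 0, 1]

```text
time: 4.22
ee_pos: [0.7163, 0.1326, 0.0994]
eef_rot: [0.957, 0.071, 0.28, -0.022]
ft_force: [0.0, 0.4, -0.2]
width: 0.0004
```

```bash
python3 -c "
from st import *
st('p5',('wrist','side'))"
python3 - <<'E'
import cv2,numpy as np
w=cv2.imread('pics/wrist_p5.png')[200:320,250:400];s=cv2.imread('pics/side_p5.png')[120:220,290:415]
cv2.imwrite('pics/c5.png',np.hstack([cv2.resize(x,(400,320),interpolation=cv2.INTER_CUBIC) for x in(w,s)]))
E
```

```text
4.2167 [-0.2845  0.3193  0.0064  1.8806  0.1791  0.3824 -1.8478] [0.7163 0.1326 0.0994] f [ 0.034   0.4038 -0.166 ] 
 [[ 0.8334  0.1489  0.5323]
 [ 0.1248 -0.9888  0.0813]
 [ 0.5385 -0.0013 -0.8427]]
```

View pics/c5.png

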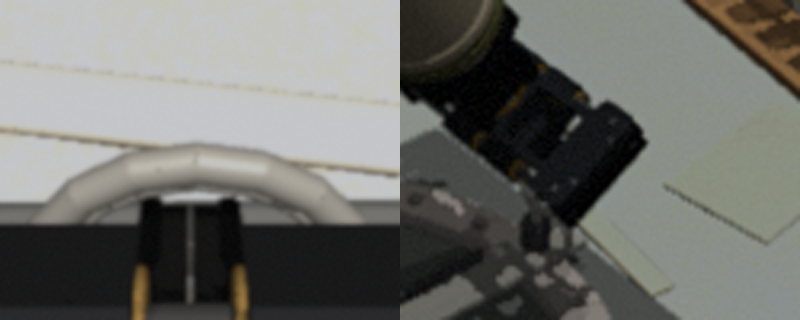

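Call:
send_rows:
  commands:
    - [0.12, 0, -0.23, 0, 0, 0, 1]
    - [0.12, 0, -0.23, 0, 0, 0, 1]
    - [0.12, 0, -0.23, 0, 0, 0, 1]
    - [0, 0, 0, 0, 0, 0, 1]

```text
time: 4.65
ee_pos: [0.7283, 0.1328, 0.0789]
eef_rot: [0.957, 0.071, 0.281, -0.022]
ft_force: [-0.7, -0.2, -1.0]
width: 0.0005
```

```bash
python3 -c "
from st import *
st('p6',('wrist','scene'))"
python3 - <<'E'
import cv2,numpy as np
w=cv2.imread('pics/wrist_p6.png')[200:320,250:400];s=cv2.imread('pics/scene_p6.png')[220:340,230:380]
cv2.imwrite('pics/c6.png',np.hstack([cv2.resize(x,(400,320),interpolation=cv2.INTER_CUBIC) for x in(w,s)]))
E
```

```text
4.65 [-0.2826  0.3696  0.0111  1.8645  0.1826  0.3452 -1.8492] [0.7283 0.1328 0.0789] f [-0.7268 -0.1567 -0.9646] 
 [[ 0.8321  0.149   0.5343]
 [ 0.1245 -0.9888  0.0819]
 [ 0.5405 -0.0016 -0.8413]]
```

View pics/c6.png

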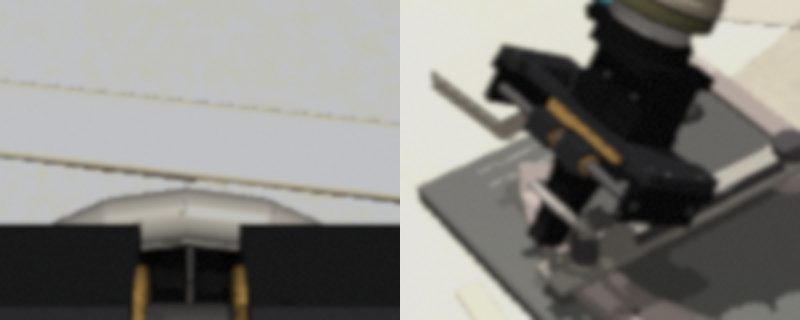

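Call:
send_rows:
  commands:
    - [0, 0, 0.1, 0, 0, 0, 1]
    - [0, 0, 0.1, 0, 0, 0, 1]
    - [0, 0, 0.1, 0, 0, 0, 1]
    - [0, 0, 0.1, 0, 0, 0, 1]

```text
time: 5.08
ee_pos: [0.728, 0.133, 0.0931]
eef_rot: [0.957, 0.072, 0.281, -0.022]
ft_force: [-1.9, -0.3, -4.7]
width: 0.001
```

Call:
send_rows:
  commands:
    - [0, 0, 0.1, 0, 0, 0, 1]
    - [0, 0, 0.1, 0, 0, 0, 1]

```text
time: 5.25
ee_pos: [0.726, 0.1327, 0.098]
eef_rot: [0.957, 0.072, 0.279, -0.022]
ft_force: [-1.7, 0.8, -5.3]
width: 0.0004
```

Call:
send_rows:
  commands:
    - [0.02, 0, 0.1, 0, 0, 0, 1]
    - [0.02, 0, 0.1, 0, 0, 0, 1]

```text
time: 5.42
ee_pos: [0.7253, 0.1325, 0.1026]
eef_rot: [0.958, 0.072, 0.277, -0.021]
ft_force: [-2.6, 0.5, -5.3]
width: 0.0003
```

```bash
python3 -c "
from st import *
st('p7',('wrist','scene'))"
python3 - <<'E'
import cv2,numpy as np
w=cv2.imread('pics/wrist_p7.png')[200:320,250:400];s=cv2.imread('pics/scene_p7.png')[220:340,230:380]
cv2.imwrite('pics/c7.png',np.hstack([cv2.resize(x,(400,320),interpolation=cv2.INTER_CUBIC) for x in(w,s)]))
E
```

```text
5.4167 [-0.2721  0.3338 -0.0019  1.8495  0.168   0.4042 -1.8308] [0.7253 0.1325 0.1026] f [-2.6044  0.5234 -5.2875] 
 [[ 0.8365  0.1493  0.5272]
 [ 0.1258 -0.9888  0.0804]
 [ 0.5333 -0.0009 -0.8459]]
```

View pics/c7.png

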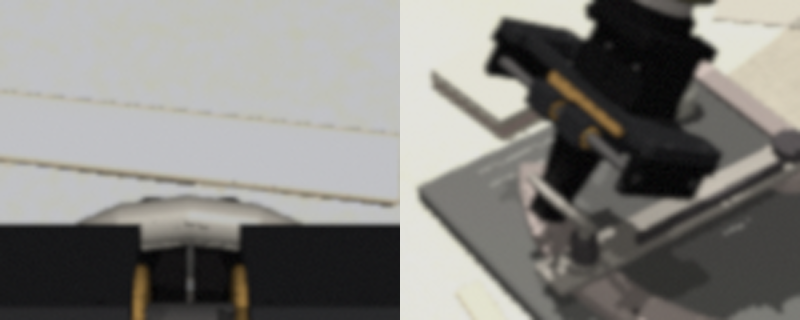

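Call:
send_rows:
  commands:
    - [0.04, 0, 0.1, 0, 0, 0, 1]
    - [0.04, 0, 0.1, 0, 0, 0, 1]

```text
time: 5.68
ee_pos: [0.7256, 0.1323, 0.1064]
eef_rot: [0.959, 0.072, 0.274, -0.021]
ft_force: [-7.9, 0.3, -5.5]
width: 0.0006
```

```bash
python3 -c "
from st import *
st('p8',('side','scene'))"
python3 - <<'E'
import cv2,numpy as np
L=[cv2.imread(f'pics/scene_{k}.png')[270:325,265:320] for k in('p6','p7','p8')]
cv2.imwrite('pics/c8.png',np.hstack([cv2.resize(x,(264,264),interpolation=cv2.INTER_CUBIC) for x in L]))
E
```

```text
5.6833 [-0.2686  0.3311 -0.0053  1.8413  0.163   0.4204 -1.8244] [0.7256 0.1323 0.1064] f [-7.913   0.2731 -5.4902] 
 [[ 0.8393  0.1493  0.5227]
 [ 0.1265 -0.9888  0.0794]
 [ 0.5287 -0.0005 -0.8488]]
```

View pics/c8.png

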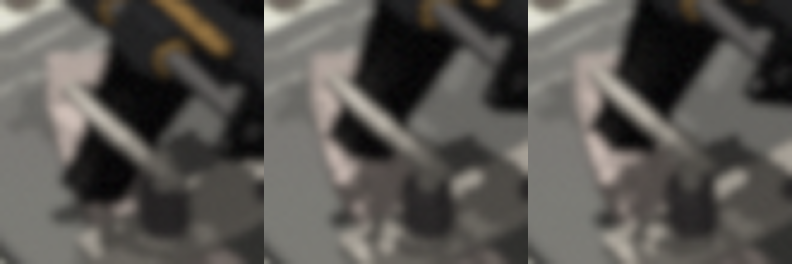

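Call:
send_rows:
  commands:
    - [0, 0, 0.12, 0, 0, 0, 1]
    - [0, 0, 0.12, 0, 0, 0, 1]
    - [0, 0, 0.0, 0, 0, 0, 1]

```text
time: 6.03
ee_pos: [0.7243, 0.1319, 0.1123]
eef_rot: [0.959, 0.072, 0.272, -0.02]
ft_force: [-3.6, 0.2, -7.2]
width: 0.0007
```

```bash
python3 -c "
from st import *
st('p9',('wrist','scene'))"
python3 - <<'E'
import cv2,numpy as np
L=[cv2.imread(f'pics/scene_{k}.png')[270:325,265:320] for k in('p6','p8','p9')]
cv2.imwrite('pics/c9.png',np.hstack([cv2.resize(x,(264,264),interpolation=cv2.INTER_CUBIC) for x in L]))
E
```

```text
6.0333 [-0.2662  0.3222 -0.0081  1.8368  0.159   0.4378 -1.8194] [0.7243 0.1319 0.1123] f [-3.5821  0.2334 -7.2017] 
 [[ 0.8415  0.1492  0.5193]
 [ 0.1269 -0.9888  0.0785]
 [ 0.5252 -0.0001 -0.851 ]]
```

View pics/c9.png

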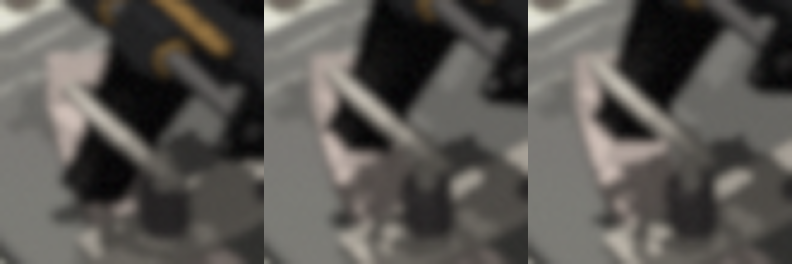

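View pics/wrist_p9.png

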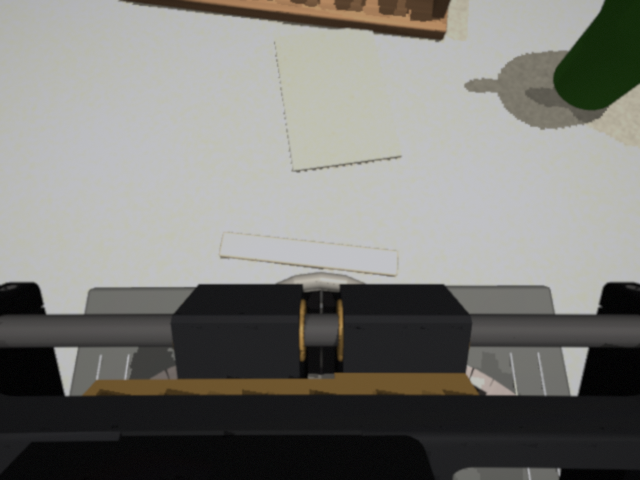

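Run:
```python
from h import *
C=cam('scene')
print(proj(C,[(.712,.1316,.103),(.712,.1316,.113)]))
for k in('p6','p7','p8','p9'):
    g=cv2.cvtColor(cv2.imread(f'pics/scene_{k}.png'),cv2.COLOR_BGR2GRAY).astype(float)
    print(k,[ (lambda w:round(float((w*np.arange(282,306)).sum()/w.sum()),2))(np.clip(g[282:306,c]-90,0,None)) for c in range(286,294)])
```

```text
[[289.1211818  298.08343059]
 [288.89911019 294.27578551]]
p6 [292.59, 295.32, 296.23, 297.1, 297.83, 298.59, 299.5, 300.46]
p7 [292.42, 293.32, 294.21, 295.0, 295.73, 296.53, 297.51, 298.49]
p8 [293.5, 293.51, 293.25, 293.69, 294.44, 295.28, 296.39, 297.28]
p9 [295.35, 295.76, 296.22, 296.44, 296.62, 296.94, 297.36, 297.38]
```

Call:
send_rows:
  commands:
    - [0.02, -0.23, 0.04, 0, 0, -0.33, 1]
    - [0.02, -0.23, 0.03, 0, 0, -0.33, 1]
    - [0.02, -0.23, 0.03, 0, 0, -0.33, 1]

```text
time: 6.38
ee_pos: [0.7259, 0.1121, 0.1145]
eef_rot: [0.962, 0.03, 0.273, -0.009]
ft_force: [-3.0, 1.4, -6.7]
width: 0.0006
```

```bash
python3 -c "
from st import *
st('p10',('side','scene'))"
```

```text
6.3833 [-0.3107  0.3168  0.0521  1.8402  0.2054  0.45   -1.9348] [0.7259 0.1121 0.1145] f [-2.9775  1.3983 -6.7095] 
 [[ 0.8495  0.0626  0.5239]
 [ 0.0527 -0.998   0.0339]
 [ 0.525  -0.0012 -0.8511]]
```

View pics/v_p10.png

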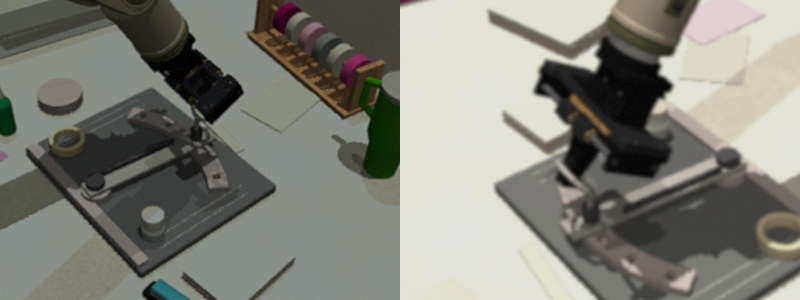

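Call:
send_rows:
  commands:
    - [0, -0.22, 0.02, 0, 0, -0.31, 1]
    - [0, -0.22, 0.02, 0, 0, -0.31, 1]
    - [0, -0.22, 0.02, 0, 0, -0.31, 1]
    - [-0.01, -0.22, 0.02, 0, 0, -0.31, 1]
    - [-0.01, -0.22, 0.02, 0, 0, -0.31, 1]

```text
time: 6.9
ee_pos: [0.7254, 0.0813, 0.1173]
eef_rot: [0.961, -0.033, 0.273, 0.008]
ft_force: [-3.1, 1.4, -7.1]
width: 0.0006
```

```bash
python3 -c "
from st import *
st('p11',('side','scene'))"
python3 - <<'E'
import cv2,numpy as np
w=cv2.imread('pics/side_p11.png')[150:270,240:390];s=cv2.imread('pics/scene_p11.png')[230:350,250:400]
cv2.imwrite('pics/c11.png',np.hstack([cv2.resize(x,(400,320),interpolation=cv2.INTER_CUBIC) for x in(w,s)]))
E
```

```text
6.9 [-0.372   0.3101  0.1367  1.8471  0.2735  0.4731 -2.1043] [0.7254 0.0813 0.1173] f [-3.1448  1.3823 -7.0772] 
 [[ 0.8487 -0.0686  0.5244]
 [-0.0596 -0.9976 -0.034 ]
 [ 0.5255 -0.0024 -0.8508]]
```

View pics/c11.png

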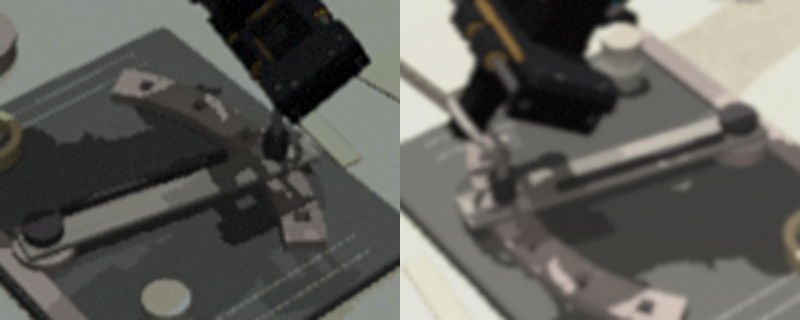

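Run:
```python
from h import *
S=cam('side');k=plane(S,(255.6,235.3),.062)[:2]
piv=np.array([.486,.0985])
for p in((332,192.4),(343.9,202.5)):
    q=plane(S,p,.055)[:2]
    for c in(piv,k): v=q-c;print(q,np.degrees(np.arctan2(v[1],v[0])),np.linalg.norm(v))
```

```text
[0.69147218 0.12280421] 6.745869136548168 0.20690459931297817
[0.69147218 0.12280421] 11.41180636308716 0.2156091794359578
[0.69689011 0.08078065] -4.80280938310981 0.21163320388140644
[0.69689011 0.08078065] 0.16829979875585954 0.21676553654125916
```

Call:
send_rows:
  commands:
    - [0, -0.2, 0, 0, 0, -0.3, 1]
    - [0, 0, -0.1, 0, 0, 0, 1]
    - [0, 0, -0.1, 0, 0, 0, 1]
    - [0, 0, -0.05, 0, 0, 0, 1]

```text
time: 7.33
ee_pos: [0.7253, 0.0764, 0.1094]
eef_rot: [0.961, -0.043, 0.273, 0.011]
ft_force: [-5.4, -0.1, -0.3]
width: 0.0002
```

Call:
send_rows:
  commands:
    - [-0.08, 0, -0.12, 0, 0, 0, 1]
    - [-0.03, -0.1, -0.05, 0, 0, -0.1, 1]
    - [0, -0.08, 0, 0, 0, -0.1, 1]

```text
time: 7.58
ee_pos: [0.7253, 0.0725, 0.1077]
eef_rot: [0.96, -0.051, 0.277, 0.012]
ft_force: [-2.6, 1.1, -4.3]
width: 0.0001
```

Call:
send_rows:
  commands:
    - [0, -0.08, 0, 0, 0, -0.1, 1]
    - [0, -0.08, 0, 0, 0, -0.1, 1]

```text
time: 7.75
ee_pos: [0.7246, 0.0678, 0.107]
eef_rot: [0.959, -0.06, 0.276, 0.014]
ft_force: [-2.2, 1.5, -5.9]
width: 0.0005
```

```bash
python3 -c "
from st import *
st('p12',('side','scene'))"
python3 - <<'E'
import cv2,numpy as np
w=cv2.imread('pics/side_p12.png')[150:270,240:390];s=cv2.imread('pics/scene_p12.png')[230:350,250:400]
cv2.imwrite('pics/c12.png',np.hstack([cv2.resize(x,(400,320),interpolation=cv2.INTER_CUBIC) for x in(w,s)]))
E
```

```text
7.75 [-0.3997  0.3209  0.1767  1.8642  0.3093  0.4516 -2.1863] [0.7246 0.0678 0.107 ] f [-2.2274  1.5355 -5.8746] 
 [[ 0.8405 -0.1228  0.5277]
 [-0.107  -0.9924 -0.0604]
 [ 0.5311 -0.0057 -0.8473]]
```

View pics/c12.png

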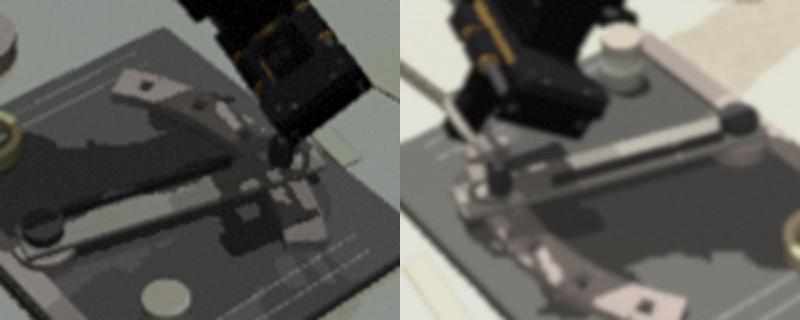

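Call:
send_rows:
  commands:
    - [-0.03, 0, -0.12, 0, 0, 0, 1]
    - [0, 0, -0.1, 0, 0, 0, 1]
    - [0, 0, 0, 0, 0, 0, 1]

```text
time: 8.1
ee_pos: [0.7244, 0.0679, 0.1007]
eef_rot: [0.959, -0.06, 0.277, 0.014]
ft_force: [-2.1, 0.7, -1.0]
width: 0.0004
```

```bash
python3 -c "
from st import *
st('p13',('side','scene'))"
python3 - <<'E'
import cv2,numpy as np
w=cv2.imread('pics/side_p13.png')[180:230,310:372];s=cv2.imread('pics/scene_p13.png')[260:320,255:330]
cv2.imwrite('pics/c13.png',np.hstack([cv2.resize(x,(400,320),interpolation=cv2.INTER_CUBIC) for x in(w,s)]))
E
```

```text
8.1 [-0.4031  0.3286  0.1804  1.871   0.3153  0.4358 -2.1946] [0.7244 0.0679 0.1007] f [-2.1144  0.71   -1.0189] 
 [[ 0.8395 -0.1221  0.5294]
 [-0.1065 -0.9925 -0.06  ]
 [ 0.5327 -0.006  -0.8463]]
```

View pics/c13.png

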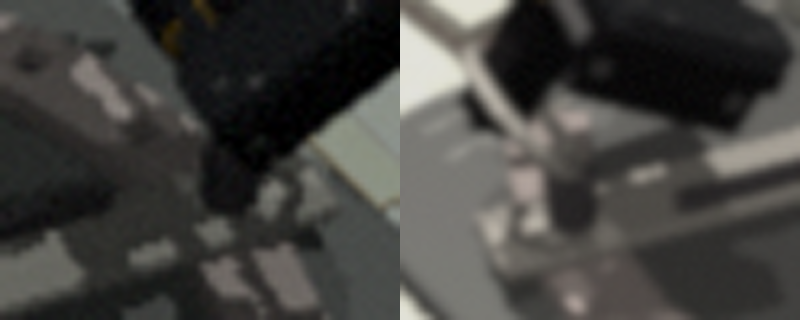

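Call:
send_rows:
  commands:
    - [0, 0, -0.1, 0, 0, 0, 1]
    - [0, -0.05, 0, 0, 0, 0, 1]
    - [0, -0.05, 0, 0, 0, 0, 1]
    - [0, 0, 0, 0, 0, 0, 1]

```text
time: 8.53
ee_pos: [0.7254, 0.067, 0.0991]
eef_rot: [0.959, -0.059, 0.278, 0.013]
ft_force: [-0.9, 2.2, -2.4]
width: 0.0005
```

Call:
send_rows:
  commands:
    - [0, 0, -0.12, 0, 0, 0, 1]
    - [0, 0, -0.12, 0, 0, 0, 1]
    - [0, 0, 0, 0, 0, 0, 1]

```text
time: 8.78
ee_pos: [0.7269, 0.0663, 0.0931]
eef_rot: [0.958, -0.059, 0.28, 0.012]
ft_force: [-0.9, -0.3, 0.9]
width: 0.0008
```

```bash
python3 -c "
from st import *
st('p14',('side','scene'))"
python3 - <<'E'
import cv2,numpy as np
w=cv2.imread('pics/side_p14.png')[180:230,310:372];s=cv2.imread('pics/scene_p14.png')[260:320,255:330]
cv2.imwrite('pics/c14.png',np.hstack([cv2.resize(x,(400,320),interpolation=cv2.INTER_CUBIC) for x in(w,s)]))
E
```

```text
8.7833 [-0.3997  0.3413  0.1826  1.8763  0.3176  0.4099 -2.1961] [0.7269 0.0663 0.0931] f [-0.9245 -0.3376  0.8645] 
 [[ 0.8364 -0.1198  0.5348]
 [-0.1058 -0.9928 -0.0569]
 [ 0.5378 -0.009  -0.8431]]
```

View pics/c14.png

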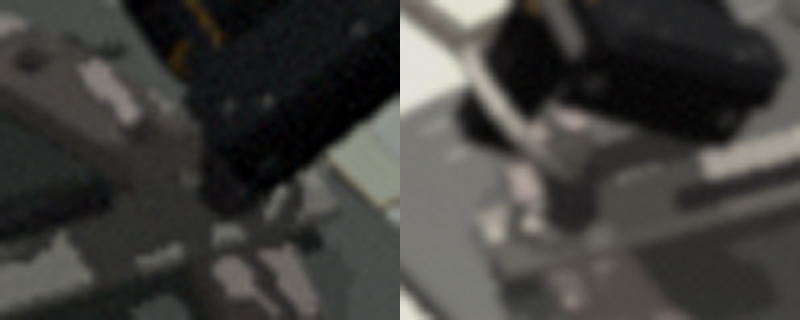

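Run:
```python
from h import *
Sc=cam('scene')
piv=np.array([.486,.0985])
def ringpts(ang,lift,R=.030):
    y=np.radians(ang);h=np.array([np.cos(y),np.sin(y),0]);l=np.array([-np.sin(y),np.cos(y),0]);zr=h*np.sin(np.radians(35))+np.array([0,0,np.cos(np.radians(35))])
    c=np.r_[piv,0]+h*.2285+np.array([0,0,.103+lift])
    return np.array([c+R*(np.cos(t)*l+np.sin(t)*zr) for t in np.linspace(0,2*np.pi,60)])
im=cv2.imread('pics/scene_p14.png');im0=cv2.imread('pics/scene0.png')
out=[]
for I,a,L in((im0,8.4,0),(im,-6.6,0),(im,-6.6,.009)):
    J=cv2.resize(I[255:325,250:320],None,fx=5,fy=5,interpolation=cv2.INTER_CUBIC)
    for p in proj(Sc,ringpts(a,L)): cv2.circle(J,tuple(int(v) for v in (p-[250,255])*5+2),1,(0,0,255),-1)
    out.append(J[:, :])
cv2.imwrite('pics/c15.png',cv2.resize(np.hstack(out),(798,266)))
```

```text
(no output)
```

View pics/c15.png

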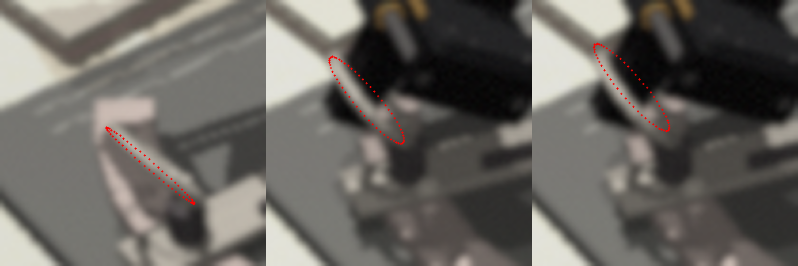

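Call:
send_rows:
  commands:
    - [-0.12, 0.1, -0.05, 0, 0, 0, 1]
    - [-0.12, 0.07, -0.02, 0, 0, 0, 1]
    - [0, 0, 0, 0, 0, 0, 1]

```text
time: 9.13
ee_pos: [0.7199, 0.0709, 0.092]
eef_rot: [0.958, -0.06, 0.281, 0.013]
ft_force: [-0.5, 0.2, 0.2]
width: 0.0006
```

```bash
python3 -c "
from st import *
st('p15',('scene','wrist'))"
python3 - <<'E'
import cv2,numpy as np
w=cv2.imread('pics/wrist_p15.png')[200:320,250:400];s=cv2.imread('pics/scene_p15.png')[260:320,255:330]
cv2.imwrite('pics/c16.png',np.hstack([cv2.resize(x,(400,320),interpolation=cv2.INTER_CUBIC) for x in(w,s)]))
E
```

```text
9.1333 [-0.4228  0.3312  0.1941  1.8946  0.3356  0.405  -2.2258] [0.7199 0.0709 0.092 ] f [-0.4823  0.2014  0.1561] 
 [[ 0.8354 -0.1213  0.5361]
 [-0.1071 -0.9926 -0.0577]
 [ 0.5391 -0.0092 -0.8422]]
```

View pics/c16.png

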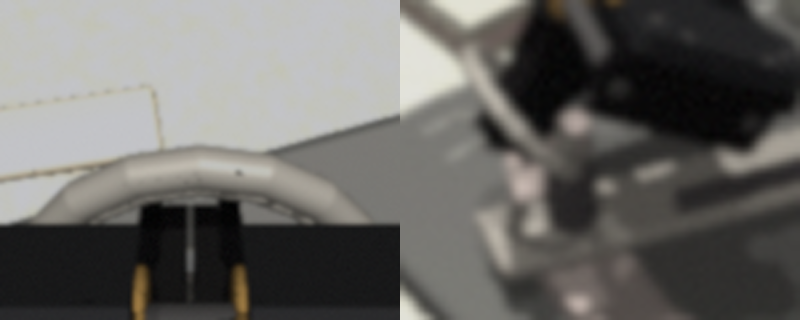

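Call:
send_rows:
  commands:
    - [-0.16, 0.02, 0.25, 0, 0, 0, 1]
    - [-0.16, 0.02, 0.25, 0, 0, 0, 1]
    - [-0.16, 0.02, 0.25, 0, 0, 0, 1]
    - [-0.16, 0.02, 0.25, 0, 0, 0, 1]

```text
time: 9.57
ee_pos: [0.6994, 0.0727, 0.1235]
eef_rot: [0.958, -0.06, 0.28, 0.013]
ft_force: [0.2, -0.4, -0.4]
width: 0.0007
```

Call:
send_rows:
  commands:
    - [-0.3, 0.03, 0.5, 0, 0, 0, 1]
    - [-0.3, 0.03, 0.5, 0, 0, 0, 1]
    - [-0.3, 0.03, 0.5, 0, 0, 0, 1]
    - [-0.3, 0.03, 0.5, 0, 0, 0, 1]
    - [-0.3, 0.03, 0.5, 0, 0, 0, 1]
    - [0, 0, 0, 0, 0, 0, 1]

```text
time: 10.07
ee_pos: [0.6503, 0.0776, 0.2092]
eef_rot: [0.957, -0.06, 0.283, 0.012]
ft_force: [0.9, 0.1, 1.4]
width: 0.0005
```

```bash
python3 -c "
from st import *
st('p16',('side','wrist','scene'))"
python3 - <<'E'
import cv2,numpy as np
from h import *
d=np.load('p16.npy');piv=np.array([.486,.0985])
def ringpts(ang,lift,R):
    y=np.radians(ang);h=np.array([np.cos(y),np.sin(y),0]);l=np.array([-np.sin(y),np.cos(y),0]);zr=h*np.sin(np.radians(35))+np.array([0,0,np.cos(np.radians(35))])
    c=np.r_[piv,0]+h*.2285+np.array([0,0,.103+lift])
    return np.array([c+R*(np.cos(t)*l+np.sin(t)*zr) for t in np.linspace(0,2*np.pi,60)])
print('pred centre',[proj(cam(n),ringpts(-6.6,L,.0335).mean(0)) for n in('side','scene') for L in(0,.009)], [proj(cam('wrist',d[:3],d[3:]),ringpts(-6.6,L,.03).mean(0)) for L in (0,.009)])
w=cv2.imread('pics/wrist_p16.png')
s=cv2.imread('pics/side_p16.png')[150:230,310:390];c=cv2.imread('pics/scene_p16.png')[260:330,250:320]
cv2.imwrite('pics/c17.png',np.hstack([cv2.resize(x,(400,400),interpolation=cv2.INTER_CUBIC) for x in(s,c)]))
E
```

```text
10.0667 [-0.4751  0.0412  0.1739  1.955   0.3552  0.6414 -2.2307] [0.6503 0.0776 0.2092] f [0.8874 0.1093 1.373 ] 
 [[ 0.8329 -0.1216  0.5399]
 [-0.1084 -0.9925 -0.0564]
 [ 0.5427 -0.0116 -0.8398]]
pred centre [array([[353.29492185, 185.84003738]]), array([[353.56109373, 182.65631186]]), array([[276.22315505, 281.12549667]]), array([[275.96973555, 277.73980879]])] [array([[320.7159171 , 238.12423709]]), array([[320.58772481, 234.87644713]])]
```

View pics/c17.png

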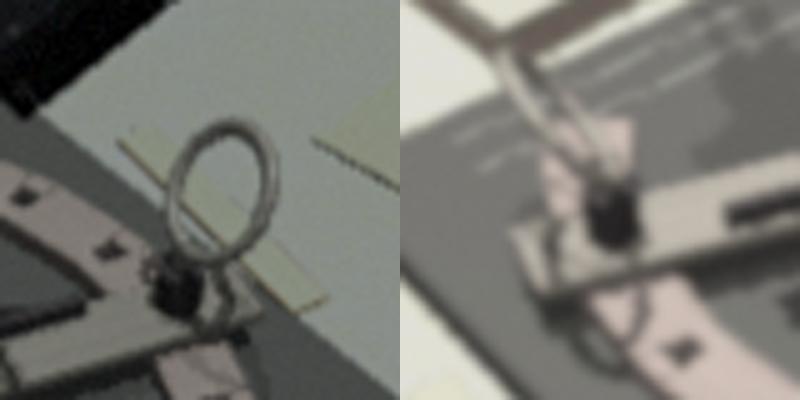

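View pics/wrist_p16.png

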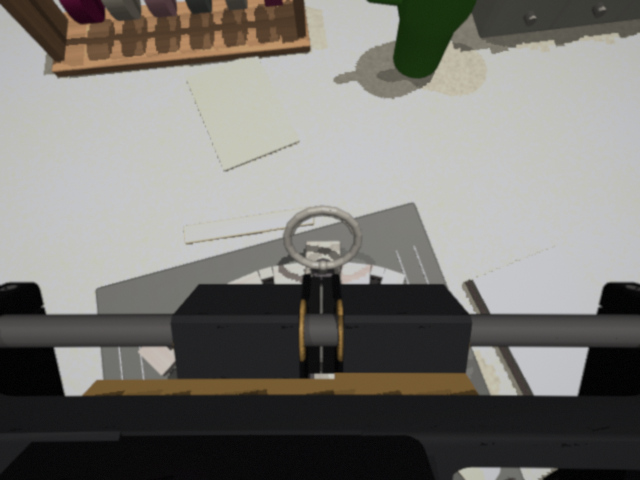

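Run:
```python
from h import *
S=cam('side');d=np.load('p16.npy');W=cam('wrist',d[:3],d[3:]);d1=np.load('w1.npy');W1=cam('wrist',d1[:3],d1[3:])
piv=np.array([.486,.0985]);A=lambda q:np.degrees(np.arctan2(*(q[:2]-piv)[::-1]))
print('side sleeve',A(plane(S,(332,192.4),.055)),A(plane(S,(345.6,208),.055)))
print('ring wrist',A(plane(W1,(321.3,211.8),.103)),A(plane(W,(322,239),.103)))
print('tri',tri([ray(W,(322,239)),ray(S,(354.5,188.4))]))
# bystanders: difference vs start
a=cv2.imread('pics/side0.png');b=cv2.imread('pics/side_p16.png')
cv2.imwrite('pics/c18.png',np.hstack([a[130:370,150:450],b[130:370,150:450]]))
```

```text
side sleeve 6.745869136548168 -9.625659448162764
ring wrist 8.419053505056223 -6.745656340775521
tri (array([0.71500614, 0.07129819, 0.09572814]), [np.float64(0.0006578864526044738), np.float64(0.0006578864526044837)])
```

View pics/c18.png

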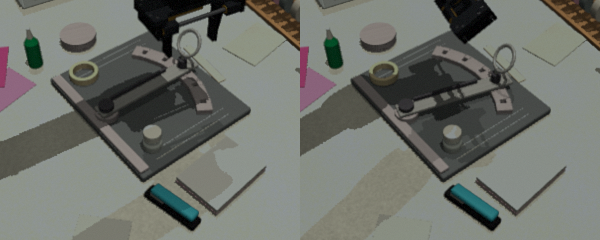

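```bash
python3 -c "
from bench import r
print(r.read_state()['ft_force']);print(r.close_job())"
```

```text
[ 0.02480262  0.38576484 -0.33036867]
the job is handed in; nothing more can be done
None
```

I hooked the closed fingertips under the ring's arch from the robot's side and lifted the pin about 13 mm. I then swung the arm one hole to the right, towards the 148 x 105 mm card stack, let the pin drop and backed the finger straight out. I handed the job in after about 10 s.

**Last checks**
- **Arm angle:** the wrist view puts the swing at -15.2°, against -15.0° wanted. The rougher sleeve estimate from the side view gave -16.4°.
- **Pin:** the ring's centre measures 95.7 mm high, against 95.2 mm at the start from the same cameras, so the pin is home. Both figures read about 7 mm below the stated 103 mm; I took that as a constant bias.
- **Finger:** no contact force was left at the end, and the finger was well clear of the ring.
- **Other things on the table:** before and after side pictures show no visible shift of the tape, jar, bottle, tin, punch or card stack. The bone folder also looks unmoved.

The pin height during the lift is an estimate, from pixel shifts plus the tool's rise. The direct ring reading at the highest point failed because the light quadrant lay behind the ring.

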